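# Tap the printed block down onto its parallels and start the drill

### The arm

A 6-joint arm with a two-finger parallel gripper is mounted at the origin on the work surface. World frame = base frame: x ahead of the robot, y to its left, z up, the work surface at z = 0. Lengths are in m, angles in rad, forces in N, time in s.
With the tool pointing down it reaches from about 0.225 to 0.725 m from the base axis. Payload 3.1 kg.
Tool frame: the origin (TCP) lies midway between the tips of the shut fingers; the grasp point (between the pads) lies r.grip_point_offset behind it (r.grip_point_offset is the distance from the TCP to the grasp point, in m); z points along the fingers, x is the direction in which the jaws open and shut, and the axes are right-handed (so a half turn about z gives the same grasp; the last joint's range is limited). The gripper opens to 85 mm and grips with 20 to 120 N. Pads are 22 mm wide; open, the fingers measure 114 mm over their backs; the gripper's body (76 mm by 85 mm) begins 54 mm behind the grasp point. The pads swing forward as they close: fully open they stand 13 mm farther back than shut.
Start: joints at [1.197, 0.048, 0.099, 1.622, 0, 1.443], TCP at [0.128, 0.509, 0.193] pointing down, gripper open.
Joint ranges: [-2.91, 2.91], [-0.99, 1.94], [-1.21, 1.42], [-2.12, 2.29], [-1.49, 1.47], [-3.14, 3.14]. Speed limits (rad/s): [2.79, 2.79, 3.14, 3.14, 3.14, 3.14].

### API

Orientations are given as a unit quaternion [w, x, y, z].
In Python, from rig import r, optics gives the robot as it stands.
- The arm moves only by the tool play_rows, never from a script. Its argument "motion" is text: rows parted by semicolons, each of 5 numbers parted by spaces: the gripper's target within -1 to 1 (fully open at 1, half-way at 0, shut at -1), then the shift along the tool's x, y, z in units of 2 cm (1.0 is 2 cm), then the turn about the tool's z in units of 5 degrees (1.0 is 5 degrees). In form: fingers x y z twist; .... A call has 1 to 12 rows; each row shifts and turns the commanded pose from where the row before left it, along the tool's axes as they then stand; what a row does not reach is not made up. A row lasts 1/12 s, in which the tool goes at most 41.7 mm and 7.16 degrees, less where a joint would pass 70% of its speed; a pose out of reach is approached as far as the arm can. A call with a number of a shift or a turn outside -1 to 1 is refused whole. A call with a gripper value outside its range is refused whole. The fingers move at their own pace and stop on an object; "force" is the grip in N (left out, the last holds). Time passes only in rows, so rows that do not move let the fingers close. It gives the time, the measured TCP pose, the force and the opening at its end, in the units of the state.
- r.sense(): the state, without advancing time (a new reading comes with each control period).
- optics.capture(name): name is "side" or "top"; returns the picture (420x560x3 uint8, blue, green, red); there is no depth.
- optics.camera_params(name): a dict with "K" (3x3 intrinsics, pixels), "k1" (the pictures are not rectified: a ray, as slopes to the right and down, at radius r is drawn at 1 + k1 r^2 times it, then the intrinsics apply), "position" and "rotation" of the camera in the world. Camera axes: x right, y down, z forward; pixel columns grow to the right and rows downward; lengths in m; the calibration is good to about 2 mm. A picture is of the moment at which its call begins. camera_params takes no time and is no camera call.
- r.job_done(): hands the job in, once; it reports no verdict.
The state is a dict: "time_s": time; "q": joint angles; "qvel": joint speeds; "joint_efforts": joint torques, N m; "tool_pos": TCP position; "tcp_rot": TCP orientation; "ft_force": force on the tool from outside, world axes, zero at the start; "torque": the same for the moment, N m; "width": finger opening in m.
Only numpy, scipy, OpenCV 4.12 (cv2) and the standard library are available. Lean on these libraries where they do the work, as an engineer would, in place of code of your own. Each camera call takes 0.05 s, during which the arm holds its last target. There are 200 camera calls.

### The job

The black printed block has lifted in the drill-stand vise and both steel parallels under it are loose. Take the orange-handled drift and, with firm taps or pushes of its white nylon head (no hammering, and no bare gripper on the block), drive the block down until it nips both parallels so that neither slides any more. Then stand the drift upright on its mat again, press the green start button fully down and let it go; leave everything else where it is.

Things in the scene. Friction and masses are not known exactly. Their poses are not given: they have to be found in the camera images.
- vise: blue machine vise on a grey plate, fixed to the table. Origin on the table under the centre of the jaw opening; z up, x from the robot-side jaw to the far jaw, y along the jaws. Bed top 60 mm above the table; steel jaws 100 mm long (y), 30 mm thick, inner faces at x = -32 and +32 mm, tops at 105 mm. Plate: x -115 to 150, y -85 to 160 mm, 15 mm thick. Screw and handle stick out to x = +157 mm.
- bit_tip (a point): tip of the 8 mm bit of the drill over the block's centre, 320 mm above the table, 190 mm above the seated block. Above it a chuck of 42 mm diameter from 340 mm up and an orange head (90 x 100 mm) from 410 to 540 mm. So a vertical tool cannot get at the block: come from the robot's side with the tool leaning about 40 degrees from vertical, its far end towards the vise.
- column_foot (a point): foot of the drill stand's steel column (36 mm diameter, up to 575 mm; collar 64 mm diameter below 65 mm), at y = +127 mm in the vise frame; an arm at 440 to 510 mm joins it to the head.
- block: black printed block between the jaws, 64 (x) x 100 (y) x 40 (z) mm, origin at the centre of its underside, axes as the vise when level. It can only slide up and down and rock about y. Seated, its underside is 90 mm above the table. It starts 5 to 10 mm too high, rocked by up to 0.05 rad towards either jaw.
- block_top (a point): centre of the block's top face, 130 mm above the table when seated. The jaws grip like dry friction: 6 N slides the block, 3 N off centre rocks it; it stays where it is left. Pushes of 18 to 25 N over each half in turn (x = -12 and +12 mm), then over the middle, nip both parallels: it then gives under 1 mm. Pushed beyond 20 mm out, or dragged sideways, it tips up off the other one.
- parallel_near: loose steel bar standing on edge on the vise bed under the block's robot-side half, along the jaws: 10 (x) x 130 (y) x 30 (z) mm, 0.28 kg; origin at the centre of its underside, about x = -25 mm in the vise frame. Its ends show beyond the block.
- parallel_far: the other, equal steel bar, under the half by the far jaw, at about x = +25 mm in the vise frame.
- drift: hand drift (push tool) standing upright on the mat, 98 mm high, 0.15 to 0.31 kg; origin at the centre of its foot, z up along the handle. Slippery white nylon head (friction 0.2) 52 mm diameter, 24 mm high, flat foot of 32 mm diameter with an edge rounded by 10 mm; above it a plain round orange handle, 28 mm diameter, from 24 to 98 mm.
- mat: dark rubber mat fixed on the table, 140 x 140 x 4 mm, origin at the centre of its underside. The drift starts on it and goes back on it.
- console: orange control box fixed on the table, 110 (x) x 120 (y) mm, top at 40 mm, origin at the centre of its underside (x -60 to +50 mm about it); the button sits at x = -30 mm, a sloping black screen, up to 66 mm high, at x = +10 to +50 mm.
- start (a joint): travel of the green start button, m: 0 released, 0.008 fully down; spring return, about 6 N when fully down.
- start_top (a point): centre of the top of the green button, 34 mm diameter, 60 mm above the table when released; it is pressed straight down.
- pliers: long-nose pliers with red handles lying on the table, 180 mm long, bystander
- blower: dark grey rubber blower bulb, 64 mm diameter, 85 mm high, bystander
- tube_holder: black printed holder of four tubes, 100 x 100 x 130 mm, bystander
- tub: tub with a green band, 90 mm diameter, 160 mm high, bystander
- scraper: red-handled print scraper lying flat, 190 mm long, bystander
Mind the look-alikes: they are no part of the job. What is meant by the drift is not purple, red or turquoise, and is the larger of those in its own colour.

How it is judged:
On the way, in this order (a step that is already met when the one before it is completed fails the run):
1. the drift is lifted off its mat (height (world z) of drift above 0.05 m), for 0.1 s.
2. the block nips both parallels (at least 1 N on each) with the drift lifted off it (contact force between block and parallel_near above 1 N and contact force between block and parallel_far above 1 N and contact force between block and drift below 0.1 N), for 0.2 s.
3. the drift stands upright on the mat, let go (horizontal distance between drift and mat below 0.065 m and height (world z) of drift below 0.009 m and angle between drift's own z axis and vertical below 0.1 rad and contact force between drift and the fingers below 0.1 N), for 0.2 s.
4. the start button is pressed fully down (value of joint start above 0.0068 m), for 0.05 s.
At the end, for the whole second after the job is handed in: The block presses on both parallels with at least 1 N each and they are within 15 mm of where they began; the drift stands upright (within 0.1 rad) and at rest on the mat, its foot's centre within 65 mm of the mat's centre; the start button has come back up (within 1.5 mm) (contact force between block and parallel_near above 1 N and contact force between block and parallel_far above 1 N and distance of each of parallel_near, parallel_far from where it was at the start of the episode below 0.015 m and horizontal distance between drift and mat below 0.065 m and height (world z) of drift below 0.009 m and angle between drift's own z axis and vertical below 0.1 rad and linear speed of drift below 0.02 m/s and value of joint start below 0.0015 m); the robot touches nothing.
It fails at once if the block is hammered: more than 60 N from the drift (contact force between drift and block above 60 N).
It fails at once if the bare gripper or arm pushes the block (over 4 N) (contact force between any of the fingers, the arm and block above 4 N).
It fails at once if a bystander is moved more than 30 mm (distance of any of pliers, blower, tube_holder, tub, scraper from where it was at the start of the episode above 0.03 m).
It also fails if it takes over 72 s, if anything falls off the work surface, if the arm or the gripper's body presses on something with over 40 N, if the wrist force passes 120 N, or if a joint passes its speed limit or range.

## Working session

There is one attempt and no reset: what is moved stays moved. The work goes in short steps, Python scripts to look and compute and a tool call to move; the robot and the scene stay as the last step left them, time stands still between calls to the robot, and variables do not carry over. Pictures are saved under pics/ and viewed, about 8 in all and at most 12, crops included, and the job is handed in when it is done.

Besides the shell and the picture viewer there is one more tool, called after "Call:" by a JSON object that holds its "method" and its "body". play_rows: Moves the arm, as the interface text tells. Its arguments: {"type":"object","properties":{"motion":{"type":"string"},"force":{"type":"number"}},"required":["motion"]}

```bash
mkdir -p pics; ls; python3 - <<'E'
from rig import r, optics
import cv2
print(r.sense(), r.grip_point_offset)
for n in("side","top"):
    p=optics.camera_params(n); print(n,p)
    cv2.imwrite(f"pics/{n}0.png",optics.capture(n))
E
```

```text
pics
{'time_s': 0.0, 'q': array([ 1.19720368e+00,  4.87611693e-02,  9.75727673e-02,  1.62201005e+00,
       -8.63671335e-06,  1.44302929e+00]), 'qvel': array([3.67015298e-04, 1.17088781e-03, 9.27725158e-04, 7.14877570e-04,
       2.79735389e-05, 8.59307636e-05]), 'joint_efforts': array([-2.34001154e-04, -3.38784921e+01,  3.20014894e+01,  2.03180948e-02,
       -2.91054739e-04,  2.71969498e-06]), 'tool_pos': array([0.12749797, 0.5085463 , 0.1918993 ]), 'tcp_rot': array([ 6.15774691e-04,  7.88465406e-01,  6.15077930e-01, -1.03120693e-03]), 'ft_force': array([-0.93577776, -0.67459236, -0.09368206]), 'torque': array([ 0.02754722,  0.00618977, -0.02073627]), 'width': 0.08543023050339503} 0.0187
side {'K': array([[405.04804004,   0.        , 282.74969586],
       [  0.        , 405.04804004, 208.74812003],
       [  0.        ,   0.        ,   1.        ]]), 'k1': -0.078944852857302, 'position': array([ 0.23521559, -0.72348137,  0.95526725]), 'rotation': array([-0.36744629,  0.9081931 , -0.18829353,  0.06865905])}
top {'K': array([[527.16408992,   0.        , 273.7067478 ],
       [  0.        , 527.16408992, 215.62327748],
       [  0.        ,   0.        ,   1.        ]]), 'k1': -0.14193156455150086, 'position': array([ 0.37679696, -0.03645732,  1.78340956]), 'rotation': array([ 0.03271533, -0.70424503,  0.70841341, -0.03345266])}
```

View pics/top0.png

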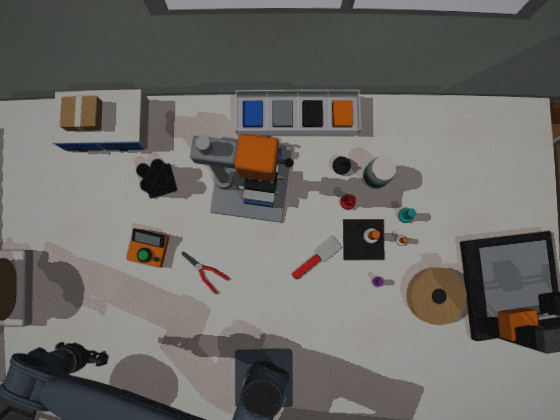

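View pics/side0.png

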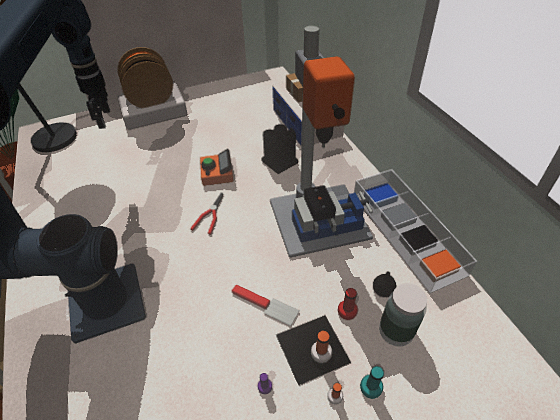

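Top view candidates for the drift: orange on the mat (373,235), small orange (403,240), red (347,202), turquoise (407,215), purple (378,281). In the side view these are (321,345), (336,392), (348,303), (373,382), (265,383). I choose the larger orange one on the mat and check it in a crop.

```bash
cat > h.py <<'E'
import numpy as np, cv2
from rig import r, optics
from scipy.spatial.transform import Rotation as R
def cam(n):
    p=optics.camera_params(n); q=p["rotation"]; q=np.asarray(q)
    M=R.from_quat([q[1],q[2],q[3],q[0]]).as_matrix()
    return p["K"],p["k1"],np.asarray(p["position"]),M
def proj(n,X):
    K,k,c,M=cam(n); v=(np.atleast_2d(X)-c)@M; s=v[:,:2]/v[:,2:]
    s=s*(1+k*(s**2).sum(1,keepdims=True)); return s*[K[0,0],K[1,1]]+K[:2,2]
def ray(n,uv):
    K,k,c,M=cam(n); d=(np.array(uv,float)-K[:2,2])/[K[0,0],K[1,1]]; s=d.copy()
    for _ in range(20): s=d/(1+k*(s@s))
    return c,M@np.array([s[0],s[1],1])
def at(n,uv,z):
    c,d=ray(n,uv); return c+d*(z-c[2])/d[2]
def tri(u1,u2):
    c1,d1=ray("side",u1); c2,d2=ray("top",u2)
    t=np.linalg.lstsq(np.c_[d1,-d2],c2-c1,rcond=None)[0]
    a,b=c1+d1*t[0],c2+d2*t[1]; return (a+b)/2,np.linalg.norm(a-b)
def crop(src,x,y,w,h,s):
    return cv2.resize(cv2.imread(src)[y:y+h,x:x+w],None,fx=s,fy=s,interpolation=cv2.INTER_CUBIC)
E
python3 - <<'E'
from h import *
a=crop("pics/side0.png",265,175,110,85,4)   #440x340
b=crop("pics/side0.png",255,310,110,100,3)[:, :]  #330x300
c=crop("pics/top0.png",200,130,100,95,4)[:, :]  #400x380
d=crop("pics/top0.png",335,190,80,75,4) #320x300
e=crop("pics/top0.png",120,220,60,50,4) #240x200
im=np.zeros((600,800,3),np.uint8)
def put(i,x,y):
    h,w=min(i.shape[0],600-y),min(i.shape[1],800-x); im[y:y+h,x:x+w]=i[:h,:w]
put(a,0,0); put(d,440,0); put(b,0,340); put(crop("pics/top0.png",200,130,100,95,3),330,340); put(crop("pics/top0.png",120,220,60,50,3),630,340)
cv2.imwrite("pics/c1.png",im)
E
```

```text
(no output)
```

View pics/c1.png

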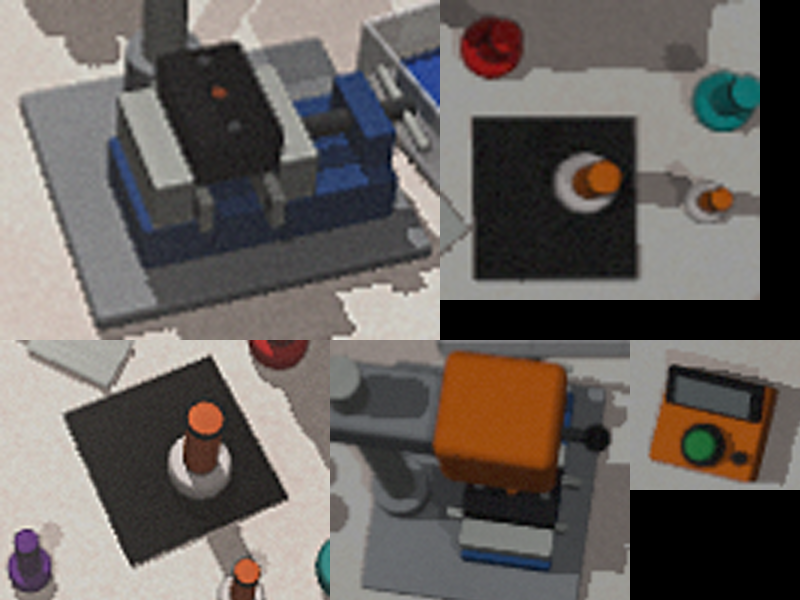

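Crop: the larger orange drift is on the mat (side 323.7,336.7 handle top). The black block with its orange centre dot sits between the jaws, with both parallel ends showing. The button is in the top crop at (702,445). Now I fit the poses.

```bash
cat > fit.py <<'E'
from h import *
from scipy.optimize import least_squares
S=lambda u,v,ox,oy,s,x0,y0:np.array([(u-ox+.5)/s-.5+x0,(v-oy+.5)/s-.5+y0])
sv=lambda u,v:S(u,v,0,0,4,265,175)
td=lambda u,v:S(u,v,440,0,4,335,190)
sd=lambda u,v:S(u,v,0,340,3,255,310)
tv=lambda u,v:S(u,v,330,340,3,200,130)
tc=lambda u,v:S(u,v,630,340,3,120,220)
print("drift top tri",tri(sd(206,419),td(604,178)), "head top view z=.016",at("top",td(588,183),.016),"side",at("side",sd(198,467),.022))
m=[at("top",td(*p),.004) for p in((473,117),(637,117),(637,279),(473,279))]; print("mat",np.mean(m,0),np.round(m,3))
print("button top",at("top",tc(702,445),.06),"side",at("side",(208,163),.06), "tri",tri((208,163),tc(702,445)))
obs=[("side",sv(22,100),(-.115,.16,.015)),("side",sv(98,322),(-.115,-.085,.015)),("side",sv(430,250),(.15,-.085,.015)),
("side",sv(118,93),(-.062,.05,.105)),("side",sv(155,218),(-.062,-.05,.105)),("side",sv(316,165),(.062,-.05,.105)),
("top",tv(362,583),(-.115,.16,.015)),("top",tv(578,598),(-.115,-.085,.015)),("top",tv(460,555),(-.062,.05,.105)),("top",tv(551,558),(-.062,-.05,.105))]
blk=[("side",sv(157,53),(-.032,.05)),("side",sv(192,182),(-.032,-.05)),("side",sv(283,145),(.032,-.05)),("side",sv(243,43),(.032,.05)),("side",sv(219,92),(0,0))]
def w(p,X):
    c,s=np.cos(p[2]),np.sin(p[2]); return np.array([p[0]+c*X[0]-s*X[1],p[1]+s*X[0]+c*X[1],X[2]])
def f(p):
    e=[proj(n,w(p,X))[0]-uv for n,uv,X in obs]
    for n,uv,(x,y) in blk: e.append(proj(n,w(p,(x*np.cos(p[4]),y,p[3]-x*np.sin(p[4]))))[0]-uv)
    return np.concatenate(e)
o=least_squares(f,[.5,.0,0,.137,0],loss="soft_l1"); print("vise",np.round(o.x,4)); print(np.round(f(o.x).reshape(-1,2),1).tolist())
E
python3 fit.py
```

```text
drift top tri (array([ 0.47391042, -0.36628476,  0.1000006 ]), np.float64(0.0015757410849841415)) head top view z=.016 [ 0.47386292 -0.36871087  0.016     ] side [ 0.47185603 -0.36854     0.022     ]
mat [ 0.46218615 -0.34271996  0.004     ] [[ 0.531 -0.274  0.004]
 [ 0.531 -0.414  0.004]
 [ 0.393 -0.411  0.004]
 [ 0.394 -0.271  0.004]]
button top [0.41202185 0.39007029 0.06      ] side [0.41133385 0.38120623 0.06      ] tri (array([0.41263571, 0.3921714 , 0.05118672]), np.float64(0.000881860709858505))
vise [ 0.6459 -0.0007 -0.1613  0.1365  0.0457]
[[-0.4, -1.4], [-1.0, 0.5], [1.2, 0.7], [-0.2, 0.7], [-0.3, -6.3], [1.1, -1.2], [-0.1, 0.8], [-0.5, 7.0], [0.3, -3.6], [0.7, 0.2], [0.0, 1.0], [1.2, -7.3], [0.2, -1.6], [-0.8, 0.4], [0.0, 1.2]]
```

```bash
sed -i 's/sv(155,218)/sv(152,193)/; s/("top",tv(578,598)[^)]*)/("top",np.array([285.,221.5]),(-.115,-.085,.015)/; s/sv(192,182)/sv(188,152)/; s/,("top",tv(460,555),(-.062,.05,.105))//' fit.py
cat >> fit.py <<'E'
p=o.x
for n,im in(("side","pics/side0.png"),("top","pics/top0.png")):
    I=cv2.imread(im); I=cv2.resize(I,None,fx=4,fy=4,interpolation=cv2.INTER_CUBIC)
    def dr(P):
        q=proj(n,np.array(P)); q=((q+.5)*4-.5)
        cv2.polylines(I,[np.round(q*16).astype(np.int32)],True,(0,255,255),1,cv2.LINE_AA,4)
    box=lambda a,b,c,d,z:dr([w(p,(x,y,z)) for x,y in((a,c),(b,c),(b,d),(a,d))])
    box(-.115,.15,-.085,.16,.015); box(-.062,-.032,-.05,.05,.105); box(.032,.062,-.05,.05,.105)
    for x in(-.025,.025): box(x-.005,x+.005,-.065,.065,.09)
    dr([w(p,(x,y,p[3]-x*np.sin(p[4]))) for x,y in((-.032,-.05),(.032,-.05),(.032,.05),(-.032,.05))])
    t=np.linspace(0,6.28,30); dr([(0.412+.017*np.cos(a),.39+.017*np.sin(a),.06) for a in t])
    if n=="side": A=I[4*175:4*260,4*265:4*365+0]; B=I[4*145:4*195,4*190:4*245]
    else: C=I[4*130:4*225,4*205:4*300]; D=I[4*220:4*270,4*125:4*175]
im=np.zeros((600,800,3),np.uint8)
im[:340,:400]=A; im[:380,400:780]=C; im[340:540,:220]=B; im[400:600,400:600]=D
cv2.imwrite("pics/c2.png",im)
E
python3 fit.py
```

```text
drift top tri (array([ 0.47391042, -0.36628476,  0.1000006 ]), np.float64(0.0015757410849841415)) head top view z=.016 [ 0.47386292 -0.36871087  0.016     ] side [ 0.47185603 -0.36854     0.022     ]
mat [ 0.46218615 -0.34271996  0.004     ] [[ 0.531 -0.274  0.004]
 [ 0.531 -0.414  0.004]
 [ 0.393 -0.411  0.004]
 [ 0.394 -0.271  0.004]]
button top [0.41202185 0.39007029 0.06      ] side [0.41133385 0.38120623 0.06      ] tri (array([0.41263571, 0.3921714 , 0.05118672]), np.float64(0.000881860709858505))
vise [ 6.460e-01 -5.000e-04 -1.643e-01  1.376e-01  8.530e-02]
[[-0.3, -1.6], [-1.1, 0.4], [1.1, 0.8], [-0.1, 0.6], [0.4, -0.2], [1.0, -1.2], [-0.3, 0.7], [-3.3, 1.2], [0.6, 0.2], [0.1, 0.3], [2.2, -0.5], [0.2, -1.5], [-0.8, 0.4], [0.0, 0.9]]
```

View pics/c2.png

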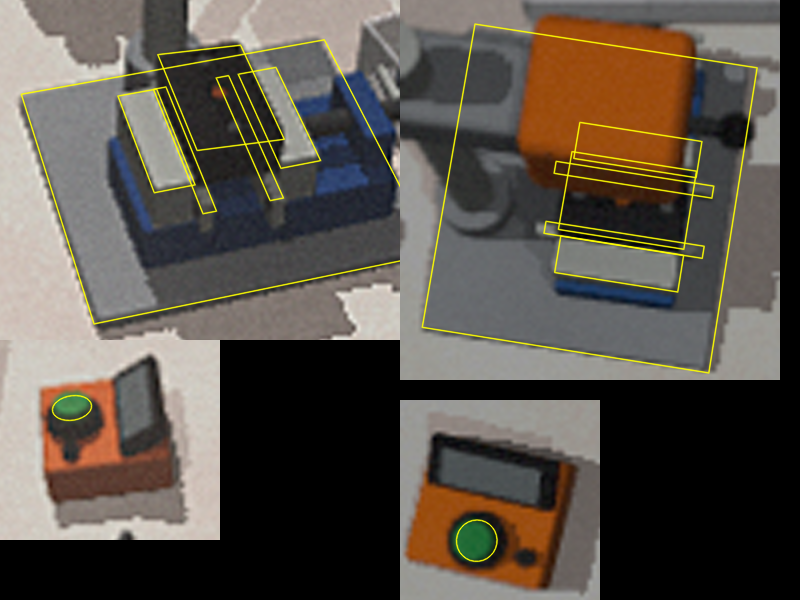

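The fit agrees in both views: vise (0.646, -0.000) with yaw -0.164, drift (0.473, -0.368), mat (0.462, -0.343), button (0.412, 0.390).

The rows can't tilt the tool directly, so I want to see how an out-of-reach pose behaves. First I move to free space in front of the vise, high up, with the jaw axis along the vise y.

Call:
{"method": "play_rows", "body": {"motion": "1 -0.95 0.78 -0.6 0;1 -0.95 0.78 -0.6 0;1 -0.95 0.78 -0.6 0;1 -0.95 0.78 -0.6 0;1 -0.95 0.78 -0.6 0;1 -0.95 0.78 -0.6 0;1 -0.95 0.78 -0.6 0;1 -0.95 0.78 -0.6 0;1 -0.95 0.78 -0.6 0;1 -0.95 0.78 -0.6 0;1 -0.95 0.78 -0.6 0;1 -0.95 0.78 -0.6 0"}}

```text
time_s: 1.1
tool_pos: [0.2539, 0.2413, 0.3373]
tcp_rot: [-0.0, 0.788, 0.615, -0.0]
ft_force: [1.2, 0.1, 0.2]
width: 0.0856
```

Call:
{"method": "play_rows", "body": {"motion": "1 -0.95 0.78 -0.5 -0.1;1 -0.95 0.78 -0.5 -0.1;1 -0.95 0.78 -0.5 -0.1;1 -0.95 0.78 -0.5 -0.1;1 -0.95 0.78 -0.5 -0.1;1 -0.95 0.78 -0.5 -0.1;1 -0.95 0.78 -0.5 -0.1;1 -0.95 0.78 -0.5 -0.1;1 -0.95 0.78 -0.5 -0.1;1 -0.95 0.78 -0.5 -0.1;1 -0.95 0.78 -0.5 0;1 -0.95 0.78 -0.5 0"}}

```text
time_s: 2.1
tool_pos: [0.3927, -0.019, 0.4573]
tcp_rot: [-0.0, 0.761, 0.649, -0.0]
ft_force: [0.5, 0.6, 0.7]
width: 0.0855
```

Call:
{"method": "play_rows", "body": {"motion": "1 -0.5 0 -1 0;1 -0.5 0 -1 0;1 -0.5 0 -1 0;1 -0.5 0 -1 0;1 -0.5 0 -1 0;1 0 0 -1 0;1 0 0 -1 0;1 0 0 -1 0"}}

```text
time_s: 2.77
tool_pos: [0.3814, -0.0664, 0.529]
tcp_rot: [0.039, 0.76, 0.648, 0.023]
ft_force: [-0.3, 0.7, 0.3]
width: 0.0854
```

```bash
python3 -c "
from h import *
s=r.sense();print(np.round(s['q'],3),s['tool_pos'],s['tcp_rot'])"
```

```text
[-3.480e-01  2.400e-02  8.380e-01  2.294e+00  2.000e-03 -1.890e-01] [ 0.3813879  -0.06641653  0.5289944 ] [0.03894991 0.76011081 0.6482021  0.02342006]
```

Out-of-reach poses do tilt the tool (joint 4 is at its limit), and in the wanted direction. I continue.

Call:
{"method": "play_rows", "body": {"motion": "1 0 0 -1 0;1 0 0 -1 0;1 0 0 -1 0;1 0 0 -1 0;1 0 0 -1 0;1 0 0 -1 0"}}

```text
time_s: 3.27
tool_pos: [0.3715, -0.0631, 0.5625]
tcp_rot: [0.078, 0.758, 0.646, 0.045]
ft_force: [-0.2, -0.2, 0.1]
width: 0.085
```

```bash
cat >> h.py <<'E'
def st():
    s=r.sense(); q=s['tcp_rot']; M=R.from_quat([q[1],q[2],q[3],q[0]]).as_matrix()
    print("t",s['time_s'],"q",np.round(s['q'],3),"p",np.round(s['tool_pos'],4),"ft",np.round(s['ft_force'],1),"w",round(s['width'],4))
    print("tool axes x,y,z:",np.round(M.T,3).tolist(),"tilt deg",round(np.degrees(np.arccos(-M[2,2])),1))
    return s,M
E
python3 -c "
from h import *
st()"
```

```text
t 3.2667 q [-3.490e-01 -1.900e-02  8.850e-01  2.294e+00  2.000e-03 -1.900e-01] p [ 0.3715 -0.0631  0.5625] ft [-0.2 -0.2  0.1] w 0.085
tool axes x,y,z: [[0.16, 0.987, -0.032], [0.972, -0.152, 0.176], [0.169, -0.059, -0.984]] tilt deg 10.3
```

Call:
{"method": "play_rows", "body": {"motion": "1 0.9 0 -1 0;1 0.9 0 -1 0;1 0.9 0 -1 0;1 0.9 0 -1 0;1 0 0 -1 0;1 0 0 -1 0;1 0 0 -1 0;1 0 0 -1 0;1 0 0 -1 0;1 0 0 -1 0;1 0 0 -1 0;1 0 0 -1 0"}}

```text
time_s: 4.27
tool_pos: [0.3427, 0.0169, 0.6247]
tcp_rot: [0.142, 0.748, 0.64, 0.102]
ft_force: [0.6, -0.2, -0.3]
width: 0.0853
```

```bash
python3 -c "
from h import *
st()"
```

```text
t 4.2667 q [-0.093 -0.107  0.965  2.294 -0.052  0.054] p [0.3427 0.0169 0.6247] ft [ 0.6 -0.2 -0.3] w 0.0853
tool axes x,y,z: [[0.161, 0.987, -0.03], [0.929, -0.141, 0.343], [0.335, -0.083, -0.939]] tilt deg 20.2
```

Call:
{"method": "play_rows", "body": {"motion": "1 0 0 -1 0;1 0 0 -1 0;1 0 0 -1 0;1 0 0 -1 0;1 0 0 -1 0;1 0 0 -1 0;1 0 0 -1 0;1 0 0 -1 0;1 0 0 -1 0;1 0 0 -1 0;1 0 0 -1 0;1 0 0 -1 0"}}

```text
time_s: 5.27
tool_pos: [0.283, 0.0304, 0.6805]
tcp_rot: [0.203, 0.733, 0.63, 0.16]
ft_force: [-0.3, 0.8, 0.2]
width: 0.0853
```

Call:
{"method": "play_rows", "body": {"motion": "1 0 0 -1 0;1 0 0 -1 0;1 0 0 -1 0;1 0 0 -1 0;1 0 0 -1 0;1 0 0 -1 0;1 0 0 -1 0;1 0 0 -1 0;1 0 0 -1 0"}}

```text
time_s: 6.02
tool_pos: [0.2287, 0.0346, 0.7149]
tcp_rot: [0.243, 0.717, 0.62, 0.206]
ft_force: [-0.0, -0.8, -0.5]
width: 0.0854
```

```bash
python3 -c "
from h import *
st()"
```

```text
t 6.0167 q [ 0.035 -0.341  1.022  2.294 -0.114  0.141] p [0.2287 0.0346 0.7149] ft [-0.  -0.8 -0.5] w 0.0854
tool axes x,y,z: [[0.146, 0.989, -0.007], [0.789, -0.112, 0.604], [0.597, -0.093, -0.797]] tilt deg 37.2
```

Tilt is 37° towards the vise, with the jaw axis horizontal and parallel to the vise y. If I grip the drift upright across this axis, it stays upright while the tool leans. Now to the drift.

Call:
{"method": "play_rows", "body": {"motion": "1 -0.58 -0.25 1 0;1 -0.58 -0.25 1 0;1 -0.58 -0.25 1 0;1 -0.58 -0.25 1 0;1 -0.58 -0.25 1 0;1 -0.58 -0.25 1 0;1 -0.58 -0.25 1 0;1 -0.58 -0.25 1 0;1 -0.58 -0.25 1 0;1 -0.58 -0.25 1 0;1 -0.58 -0.25 1 0;1 -0.58 -0.25 1 0"}}

```text
time_s: 7.02
tool_pos: [0.2901, -0.078, 0.5211]
tcp_rot: [0.235, 0.722, 0.623, 0.188]
ft_force: [-0.1, -0.1, 0.1]
width: 0.0853
```

Call:
{"method": "play_rows", "body": {"motion": "1 -0.58 -0.25 1 0;1 -0.58 -0.25 1 0;1 -0.58 -0.25 1 0;1 -0.58 -0.25 1 0;1 -0.58 -0.25 1 0;1 -0.58 -0.25 1 0;1 -0.58 -0.25 1 0;1 -0.58 -0.25 1 0;1 -0.58 -0.25 1 0;1 -0.58 -0.25 1 0;1 -0.58 -0.25 1 0;1 -0.58 -0.25 1 0"}}

```text
time_s: 8.02
tool_pos: [0.3559, -0.2333, 0.2928]
tcp_rot: [0.235, 0.722, 0.623, 0.188]
ft_force: [-0.2, 0.8, 0.7]
width: 0.0854
```

```bash
cat >> h.py <<'E'
def go(target,grasp=True):
    "units of shift (tool axes) to bring grasp point (or TCP) to target"
    s,M=st(); p=s['tool_pos']-(r.grip_point_offset*M[:,2] if grasp else 0)
    print("grasp at",np.round(p,4),"units",np.round(M.T@(np.array(target)-p)/.02,2))
E
python3 -c "
from h import *
go((.4735-.06,-.368+.009,.069+.08)); go((.4735,-.368,.069))"
```

```text
t 8.0167 q [-1.169 -0.765 -0.437  1.53   0.5   -0.927] p [ 0.3559 -0.2333  0.2928] ft [-0.2  0.8  0.7] w 0.0854
tool axes x,y,z: [[0.153, 0.988, -0.021], [0.811, -0.113, 0.574], [0.565, -0.104, -0.819]] tilt deg 35.1
grasp at [ 0.3453 -0.2314  0.3082] units [-5.62 -1.08  9.11]
t 8.0167 q [-1.169 -0.765 -0.437  1.53   0.5   -0.927] p [ 0.3559 -0.2333  0.2928] ft [-0.2  0.8  0.7] w 0.0854
tool axes x,y,z: [[0.153, 0.988, -0.021], [0.811, -0.113, 0.574], [0.565, -0.104, -0.819]] tilt deg 35.1
grasp at [ 0.3453 -0.2314  0.3082] units [-5.52 -0.9  14.12]
```

Call:
{"method": "play_rows", "body": {"motion": "1 -0.55 -0.1 0.9 0;1 -0.55 -0.1 0.9 0;1 -0.55 -0.1 0.9 0;1 -0.55 -0.1 0.9 0;1 -0.55 -0.1 0.9 0;1 -0.55 -0.1 0.9 0;1 -0.55 -0.1 0.9 0;1 -0.55 -0.1 0.9 0;1 -0.55 -0.1 0.9 0;1 -0.55 -0.1 0.9 0"}}

```text
time_s: 8.85
tool_pos: [0.4246, -0.3583, 0.1363]
tcp_rot: [0.235, 0.722, 0.623, 0.189]
ft_force: [0.0, -0.5, 0.1]
width: 0.0851
```

```bash
python3 -c "
from h import *
go((.4735,-.368,.069))
for n in('side','top'): cv2.imwrite(f'pics/{n}1.png',optics.capture(n))
a=crop('pics/side1.png',230,240,150,150,4)[:, :400] if 0 else crop('pics/side1.png',240,260,133,150,3)
b=crop('pics/top1.png',310,180,133,150,3)
cv2.imwrite('pics/c3.png',np.hstack([a,b]))"
```

```text
t 8.85 q [-1.132 -0.421 -0.56   1.044  0.486 -0.888] p [ 0.4246 -0.3583  0.1363] ft [ 0.  -0.5  0.1] w 0.0851
tool axes x,y,z: [[0.153, 0.988, -0.02], [0.811, -0.114, 0.574], [0.565, -0.104, -0.819]] tilt deg 35.0
grasp at [ 0.414  -0.3564  0.1516] units [-0.04  0.11  5.12]
```

View pics/c3.png

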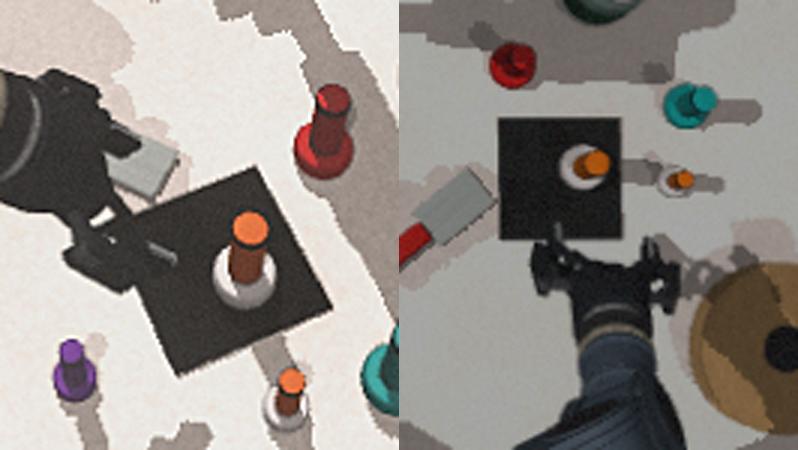

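The crop shows the fingers straddling the drift's lane (drift foot at crop 585,165 in the top view, 245,280 in the side view), clear of the small orange one. I advance and grip.

Call:
{"method": "play_rows", "body": {"motion": "1 0 0.05 0.8 0;1 0 0.05 0.8 0;1 0 0 0.8 0;1 0 0 0.8 0;1 0 0 0.7 0;1 0 0 0.7 0;1 0 0 0.5 0;1 0 0 0 0"}}

```text
time_s: 9.62
tool_pos: [0.4834, -0.3671, 0.0534]
tcp_rot: [0.233, 0.722, 0.623, 0.189]
ft_force: [0.2, 1.0, -0.2]
width: 0.0851
```

Call:
{"method": "play_rows", "body": {"motion": "-1 0 0 0 0;-1 0 0 0 0;-1 0 0 0 0;-1 0 0 0 0;-1 0 0 0 0;-1 0 0 0 0;-1 0 0 0 0;-1 0 0 0 0", "force": 80}}

```text
time_s: 10.28
tool_pos: [0.4845, -0.3694, 0.0569]
tcp_rot: [0.236, 0.721, 0.623, 0.189]
ft_force: [-1.8, 0.8, 4.1]
width: 0.0176
```

```bash
python3 -c "
from h import *
go((.4735,-.368,.069))"
```

```text
t 10.2833 q [-1.017 -0.255 -0.605  0.778  0.441 -0.77 ] p [ 0.4845 -0.3694  0.0569] ft [-1.8  0.8  4.1] w 0.0176
tool axes x,y,z: [[0.152, 0.988, -0.022], [0.81, -0.112, 0.576], [0.567, -0.105, -0.817]] tilt deg 35.2
grasp at [ 0.4739 -0.3674  0.0721] units [-0.03 -0.1   0.12]
```

Call:
{"method": "play_rows", "body": {"motion": "-1 0 0 0 0;-1 0 0 0 0"}}

```text
time_s: 10.45
tool_pos: [0.4846, -0.3694, 0.0568]
tcp_rot: [0.236, 0.721, 0.623, 0.189]
ft_force: [-1.5, 1.0, 4.9]
width: 0.0181
```

```bash
python3 -c "
from h import *
st()
for n in('side','top'): cv2.imwrite(f'pics/{n}2.png',optics.capture(n))
a=crop('pics/side2.png',270,290,100,100,4)
b=crop('pics/top2.png',330,190,100,100,4)
cv2.imwrite('pics/c4.png',np.hstack([a,b]))"
```

```text
t 10.45 q [-1.017 -0.255 -0.605  0.778  0.441 -0.77 ] p [ 0.4846 -0.3694  0.0568] ft [-1.5  1.   4.9] w 0.0181
tool axes x,y,z: [[0.152, 0.988, -0.022], [0.81, -0.112, 0.576], [0.567, -0.105, -0.817]] tilt deg 35.2
```

View pics/c4.png

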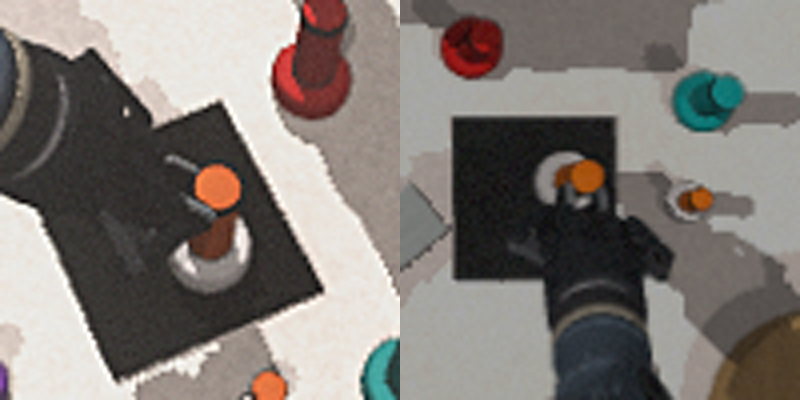

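The pads are on the handle (side crop 215,200) and the drift is upright, but the reading is 18 mm for a 28 mm handle. A gentle lift test will show whether it holds.

Call:
{"method": "play_rows", "body": {"motion": "-1 0 0.15 -0.2 0;-1 0 0.15 -0.2 0;-1 0 0.15 -0.2 0;-1 0 0.3 -0.4 0;-1 0 0.3 -0.4 0;-1 0 0.3 -0.4 0;-1 0 0.3 -0.4 0;-1 0 0 0 0", "force": 100}}

```text
time_s: 11.22
tool_pos: [0.4874, -0.3699, 0.1151]
tcp_rot: [0.238, 0.721, 0.623, 0.188]
ft_force: [0.3, -0.3, -0.4]
width: 0.0159
```

```bash
python3 -c "
from h import *
st()
for n in('side','top'): cv2.imwrite(f'pics/{n}3.png',optics.capture(n))
a=crop('pics/side3.png',270,270,100,100,4)
b=crop('pics/top3.png',330,190,100,100,4)
cv2.imwrite('pics/c5.png',np.hstack([a,b]))"
```

```text
t 11.2167 q [-1.012 -0.295 -0.519  0.897  0.438 -0.765] p [ 0.4874 -0.3699  0.1151] ft [ 0.3 -0.3 -0.4] w 0.0159
tool axes x,y,z: [[0.152, 0.988, -0.025], [0.809, -0.11, 0.578], [0.568, -0.108, -0.816]] tilt deg 35.4
```

View pics/c5.png

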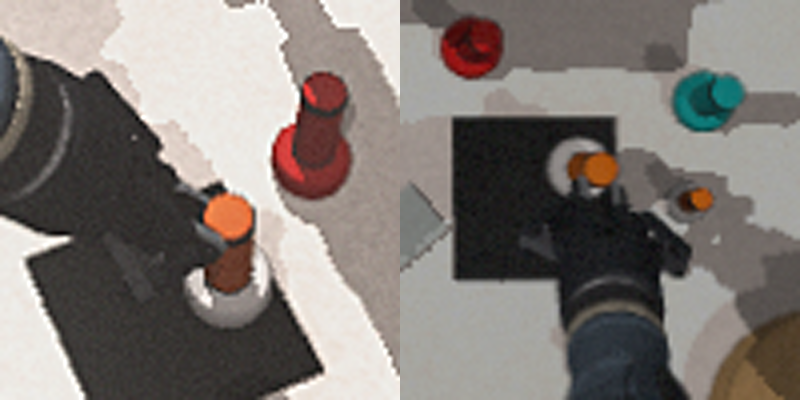

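```bash
python3 -c "
from h import *
f=lambda u,v,x,y:((u+.5)/4-.5+x,(v+.5)/4-.5+y)
print(tri(f(228,214,270,270),f(200,168,330,190)))
X,_=tri(f(228,214,270,270),f(200,168,330,190))
print('head: side', at('side',f(228,285,270,270),X[2]-.074-.004), 'top',at('top',f(178,168,330,190),X[2]-.074-.004))"
```

```text
(array([ 0.47777473, -0.36725651,  0.15927158]), np.float64(0.0006955837629990069))
head: side [ 0.48135507 -0.37254188  0.08127158] top [ 0.48242033 -0.36491621  0.08127158]
```

The drift is held upright, gripped 69 mm above its foot, with the foot now at z ≈ 0.061. The width reading is just biased. Next is the vise.

```bash
python3 -c "
from h import *
go((.553,.014,.222))"
```

```text
t 11.3167 q [-1.012 -0.294 -0.523  0.897  0.438 -0.765] p [ 0.4862 -0.3686  0.1118] ft [-0.4 -0.2 -1.9] w 0.0165
tool axes x,y,z: [[0.152, 0.988, -0.022], [0.81, -0.112, 0.575], [0.566, -0.106, -0.818]] tilt deg 35.2
grasp at [ 0.4756 -0.3667  0.1271] units [19.29  3.73 -3.7 ]
```

Call:
{"method": "play_rows", "body": {"motion": "-1 0.4 0 -0.9 0;-1 0.9 0 -0.9 0;-1 0.95 0 -0.9 0;-1 0.95 0 -0.5 0;-1 0.95 0.1 -0.5 0;-1 0.95 0.2 0 0;-1 0.95 0.2 0 0;-1 0.95 0.2 0 0;-1 0.95 0.2 0 0;-1 0.95 0.2 0 0;-1 0.95 0.2 0 0;-1 0.95 0.2 0 0"}}

```text
time_s: 12.32
tool_pos: [0.5008, -0.1489, 0.1825]
tcp_rot: [0.234, 0.722, 0.623, 0.189]
ft_force: [0.4, 0.2, -2.2]
width: 0.0165
```

Call:
{"method": "play_rows", "body": {"motion": "-1 0.95 0.4 0 0;-1 0.95 0.4 0 0;-1 0.95 0.4 0 0;-1 0.95 0.4 0 0;-1 0.95 0.3 0 0;-1 0.95 0.2 0 0;-1 0.9 0.1 0 0;-1 0.8 0.1 0 0;-1 0.4 0.1 0 0;-1 0 0 0 0"}}

```text
time_s: 13.15
tool_pos: [0.5638, 0.0004, 0.2071]
tcp_rot: [0.234, 0.721, 0.624, 0.189]
ft_force: [0.2, -0.4, -1.6]
width: 0.0167
```

```bash
python3 -c "
from h import *
go((.553,.014,.222))
for n in('side','top'): cv2.imwrite(f'pics/{n}4.png',optics.capture(n))
a=crop('pics/side4.png',220,150,133,120,3)
b=crop('pics/top4.png',190,150,133,120,3)
cv2.imwrite('pics/c6.png',np.hstack([a,b]))"
```

```text
t 13.15 q [-0.084 -0.566 -0.535  0.993 -0.054  0.042] p [5.638e-01 4.000e-04 2.071e-01] ft [ 0.2 -0.4 -1.6] w 0.0167
tool axes x,y,z: [[0.149, 0.989, -0.02], [0.812, -0.111, 0.573], [0.564, -0.102, -0.819]] tilt deg 35.0
grasp at [0.5532 0.0023 0.2224] units [ 0.58 -0.09 -0.05]
```

View pics/c6.png

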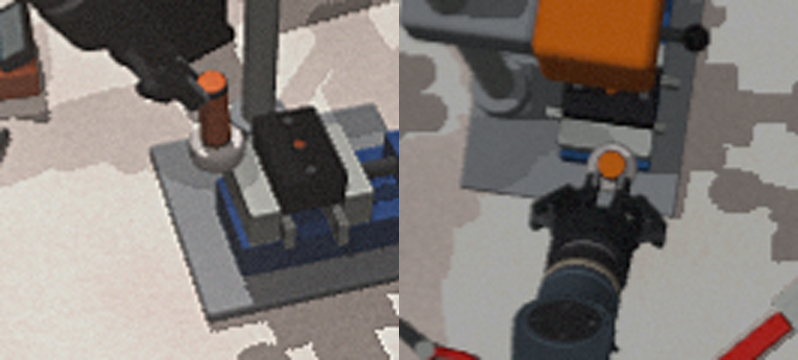

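```bash
python3 -c "
from h import *
f=lambda u,v,x,y:((u+.5)/3-.5+x,(v+.5)/3-.5+y)
X,e=tri(f(211,80,220,150),f(210,165,190,150)); print('top',X,e)
for z in (.138,): print('head side',at('side',f(218,146,220,150),X[2]-.080),'top',at('top',f(211,160,190,150),X[2]-.080))
V=np.array([.646,-.0005]);s=np.array([np.cos(-.164),np.sin(-.164)])
for d in(-4,4,14): print(d,V+s*d/1000)
go((.646-.004,.0005,.212))"
```

```text
top [0.55382794 0.00201805 0.25324463] 0.002069147820048451
head side [ 0.56040784 -0.00130899  0.17324463] top [0.56719713 0.00333118 0.17324463]
-4 [6.42053672e-01 1.53063323e-04]
4 [ 0.64994633 -0.00115306]
14 [ 0.65981215 -0.00278572]
t 13.25 q [-0.087 -0.567 -0.536  0.994 -0.055  0.041] p [ 0.5635 -0.0016  0.2072] ft [-0.6  0.6 -2. ] w 0.0163
tool axes x,y,z: [[0.152, 0.988, -0.021], [0.812, -0.113, 0.573], [0.564, -0.104, -0.819]] tilt deg 35.0
grasp at [5.529e-01 4.000e-04 2.225e-01] units [0.69 3.31 2.94]
```

The drift leans about 5° in the grip, foot forward, so its back rim touches first, about 10 mm behind the grasp point. I move over the block and lower in small steps while reading the force.

Call:
{"method": "play_rows", "body": {"motion": "-1 0.11 0.6 0.46 0;-1 0.11 0.6 0.46 0;-1 0.11 0.6 0.46 0;-1 0.11 0.6 0.46 0;-1 0.11 0.6 0.46 0;-1 0.11 0.57 0.45 0;-1 0 0 0 0", "force": 120}}

```text
time_s: 13.83
tool_pos: [0.6562, -0.0041, 0.203]
tcp_rot: [0.235, 0.722, 0.622, 0.188]
ft_force: [-1.0, 0.7, -2.2]
width: 0.0151
```

Call:
{"method": "play_rows", "body": {"motion": "-1 0 -0.057 0.082 0;-1 0 -0.057 0.082 0;-1 0 -0.057 0.082 0;-1 0 -0.057 0.082 0;-1 0 -0.057 0.082 0;-1 0 0 0 0"}}

```text
time_s: 14.33
tool_pos: [0.6542, -0.0024, 0.193]
tcp_rot: [0.235, 0.722, 0.623, 0.188]
ft_force: [0.1, -0.0, -1.8]
width: 0.0149
```

Call:
{"method": "play_rows", "body": {"motion": "-1 0 -0.057 0.082 0;-1 0 -0.057 0.082 0;-1 0 -0.057 0.082 0;-1 0 0 0 0"}}

```text
time_s: 14.67
tool_pos: [0.6558, -0.0026, 0.1894]
tcp_rot: [0.236, 0.721, 0.623, 0.19]
ft_force: [0.3, -0.5, 0.5]
width: 0.0146
```

```bash
python3 -c "
from h import *
s,M=st(); print(s['torque'])
go((.644,0,.2))"
```

```text
t 14.6667 q [-0.072 -0.309 -0.399  0.868 -0.063  0.055] p [ 0.6558 -0.0026  0.1894] ft [ 0.3 -0.5  0.5] w 0.0146
tool axes x,y,z: [[0.152, 0.988, -0.02], [0.809, -0.113, 0.577], [0.568, -0.104, -0.817]] tilt deg 35.2
[ 0.08679084  0.50101851 -0.01992196]
t 14.6667 q [-0.072 -0.309 -0.399  0.868 -0.063  0.055] p [ 0.6558 -0.0026  0.1894] ft [ 0.3 -0.5  0.5] w 0.0146
tool axes x,y,z: [[0.152, 0.988, -0.02], [0.809, -0.113, 0.577], [0.568, -0.104, -0.817]] tilt deg 35.2
grasp at [ 6.452e-01 -6.000e-04  2.046e-01] units [ 0.03 -0.19  0.15]
```

Call:
{"method": "play_rows", "body": {"motion": "-1 0 -0.057 0.082 0;-1 0 -0.057 0.082 0;-1 0 0 0 0"}}

```text
time_s: 14.92
tool_pos: [0.6555, -0.0027, 0.1848]
tcp_rot: [0.236, 0.722, 0.623, 0.189]
ft_force: [0.9, -0.3, 1.0]
width: 0.0153
```

Call:
{"method": "play_rows", "body": {"motion": "-1 0 -0.057 0.082 0;-1 0 -0.057 0.082 0;-1 0 0 0 0"}}

```text
time_s: 15.17
tool_pos: [0.6569, -0.0029, 0.1831]
tcp_rot: [0.237, 0.721, 0.622, 0.191]
ft_force: [0.5, -1.0, 5.5]
width: 0.0153
```

Call:
{"method": "play_rows", "body": {"motion": "-1 0 -0.057 0.082 0;-1 0 -0.057 0.082 0;-1 0 0 0 0"}}

```text
time_s: 15.42
tool_pos: [0.6591, -0.0031, 0.1831]
tcp_rot: [0.239, 0.72, 0.622, 0.193]
ft_force: [0.7, 0.3, 10.1]
width: 0.0148
```

Call:
{"method": "play_rows", "body": {"motion": "-1 0 -0.057 0.082 0;-1 0 -0.057 0.082 0;-1 0 0 0 0"}}

```text
time_s: 15.67
tool_pos: [0.6613, -0.0032, 0.1831]
tcp_rot: [0.241, 0.72, 0.621, 0.195]
ft_force: [-0.7, 0.6, 14.1]
width: 0.0147
```

Call:
{"method": "play_rows", "body": {"motion": "-1 0 -0.057 0.082 0;-1 0 0 0 0;-1 0 0 0 0"}}

```text
time_s: 15.92
tool_pos: [0.6624, -0.0032, 0.1831]
tcp_rot: [0.242, 0.719, 0.621, 0.196]
ft_force: [-1.3, 1.0, 16.7]
width: 0.0149
```

```bash
python3 -c "
from h import *
s,M=st(); print(s['torque'])
cv2.imwrite('pics/side5.png',optics.capture('side'))"
```

```text
t 15.9167 q [-0.073 -0.31  -0.423  0.825 -0.063  0.054] p [ 0.6624 -0.0032  0.1831] ft [-1.3  1.  16.7] w 0.0149
tool axes x,y,z: [[0.152, 0.988, -0.019], [0.798, -0.112, 0.593], [0.584, -0.105, -0.805]] tilt deg 36.4
[-0.09455078 -1.33350999  0.17423881]
```

Call:
{"method": "play_rows", "body": {"motion": "-1 0 0.3 -0.4 0;-1 0 0.3 -0.4 0;-1 0 0 0 0"}}

```text
time_s: 16.22
tool_pos: [0.6554, -0.0026, 0.1902]
tcp_rot: [0.235, 0.722, 0.623, 0.188]
ft_force: [1.3, -0.3, -2.0]
width: 0.0149
```

```bash
python3 -c "
from h import *
go((.638,.0008,.203))"
```

```text
t 16.2167 q [-0.072 -0.306 -0.394  0.875 -0.063  0.055] p [ 0.6554 -0.0026  0.1902] ft [ 1.3 -0.3 -2. ] w 0.0149
tool axes x,y,z: [[0.152, 0.988, -0.02], [0.811, -0.113, 0.574], [0.565, -0.104, -0.819]] tilt deg 35.0
grasp at [ 0.6448 -0.0007  0.2055] units [ 0.02 -0.36 -0.1 ]
```

Call:
{"method": "play_rows", "body": {"motion": "-1 0 -0.28 -0.2 0;-1 0 -0.08 0.07 0;-1 0 -0.08 0.07 0;-1 0 -0.08 0.07 0;-1 0 -0.08 0.07 0;-1 0 -0.08 0.07 0;-1 0 -0.08 0.07 0;-1 0 0 0 0"}}

```text
time_s: 16.88
tool_pos: [0.649, -0.0016, 0.1831]
tcp_rot: [0.238, 0.721, 0.622, 0.192]
ft_force: [-1.7, -0.1, 7.0]
width: 0.0152
```

Call:
{"method": "play_rows", "body": {"motion": "-1 0 -0.08 0.07 0;-1 0 -0.08 0.07 0;-1 0 -0.08 0.07 0;-1 0 0 0 0"}}

```text
time_s: 17.22
tool_pos: [0.651, -0.0017, 0.1832]
tcp_rot: [0.242, 0.72, 0.621, 0.196]
ft_force: [-0.5, 0.9, 12.9]
width: 0.015
```

```bash
python3 -c "
from h import *
s,M=st(); print(s['torque'])
go((.638,.0008,.203))"
```

```text
t 17.2167 q [-0.071 -0.339 -0.444  0.836 -0.064  0.056] p [ 0.651  -0.0017  0.1832] ft [-0.5  0.9 12.9] w 0.015
tool axes x,y,z: [[0.153, 0.988, -0.019], [0.799, -0.112, 0.591], [0.582, -0.105, -0.806]] tilt deg 36.3
[-0.10069427 -0.99422205  0.07046508]
t 17.2167 q [-0.071 -0.339 -0.444  0.836 -0.064  0.056] p [ 0.651  -0.0017  0.1832] ft [-0.5  0.9 12.9] w 0.015
tool axes x,y,z: [[0.153, 0.988, -0.019], [0.799, -0.112, 0.591], [0.582, -0.105, -0.806]] tilt deg 36.3
grasp at [6.401e-01 3.000e-04 1.982e-01] units [ 0.    0.05 -0.26]
```

Call:
{"method": "play_rows", "body": {"motion": "-1 0 -0.07 0.08 0;-1 0 -0.07 0.08 0;-1 0 -0.07 0.08 0;-1 0 0 0 0;-1 0 0 0 0"}}

```text
time_s: 17.63
tool_pos: [0.6537, -0.0016, 0.1832]
tcp_rot: [0.245, 0.718, 0.62, 0.199]
ft_force: [-1.9, 1.0, 19.7]
width: 0.015
```

```bash
python3 -c "
from h import *
s,M=st(); print(s['torque'])"
```

```text
t 17.6333 q [-0.07  -0.342 -0.452  0.821 -0.064  0.055] p [ 0.6537 -0.0016  0.1832] ft [-1.9  1.  19.7] w 0.015
tool axes x,y,z: [[0.152, 0.988, -0.018], [0.793, -0.111, 0.599], [0.59, -0.105, -0.8]] tilt deg 36.8
[-0.12709909 -1.69457814  0.20475189]
```

Call:
{"method": "play_rows", "body": {"motion": "-1 0 0.35 -0.4 0;-1 0 0.4 -0.4 0;-1 0 0 0 0"}}

```text
time_s: 17.88
tool_pos: [0.6474, -0.0014, 0.1885]
tcp_rot: [0.236, 0.722, 0.623, 0.189]
ft_force: [1.2, -0.3, -1.7]
width: 0.0147
```

```bash
python3 -c "
from h import *
go((.6555,-.0021,.2025))"
```

```text
t 17.8833 q [-0.071 -0.331 -0.417  0.874 -0.064  0.056] p [ 0.6474 -0.0014  0.1885] ft [ 1.2 -0.3 -1.7] w 0.0147
tool axes x,y,z: [[0.152, 0.988, -0.02], [0.81, -0.113, 0.576], [0.567, -0.104, -0.817]] tilt deg 35.2
grasp at [6.368e-01 6.000e-04 2.038e-01] units [0.01 0.74 0.6 ]
```

Call:
{"method": "play_rows", "body": {"motion": "-1 0 0.37 0.3 0;-1 0 0.37 0.3 0;-1 0 -0.07 0.08 0;-1 0 -0.07 0.08 0;-1 0 -0.07 0.08 0;-1 0 -0.07 0.08 0;-1 0 0 0 0"}}

```text
time_s: 18.47
tool_pos: [0.668, -0.0045, 0.1831]
tcp_rot: [0.239, 0.721, 0.622, 0.192]
ft_force: [-0.6, 1.0, 10.1]
width: 0.0153
```

Call:
{"method": "play_rows", "body": {"motion": "-1 0 -0.07 0.08 0;-1 0 -0.07 0.08 0;-1 0 -0.07 0.08 0;-1 0 0 0 0"}}

```text
time_s: 18.8
tool_pos: [0.6706, -0.0044, 0.1831]
tcp_rot: [0.242, 0.719, 0.621, 0.196]
ft_force: [-2.9, 1.1, 16.9]
width: 0.0149
```

```bash
python3 -c "
from h import *
s,M=st(); print(s['torque'])
go((.638,.0008,.203))"
```

```text
t 18.8 q [-0.074 -0.286 -0.404  0.822 -0.062  0.052] p [ 0.6706 -0.0044  0.1831] ft [-2.9  1.1 16.9] w 0.0149
tool axes x,y,z: [[0.152, 0.988, -0.019], [0.798, -0.112, 0.592], [0.583, -0.105, -0.806]] tilt deg 36.3
[-0.10220488 -1.10099279  0.14132853]
t 18.8 q [-0.074 -0.286 -0.404  0.822 -0.062  0.052] p [ 0.6706 -0.0044  0.1831] ft [-2.9  1.1 16.9] w 0.0149
tool axes x,y,z: [[0.152, 0.988, -0.019], [0.798, -0.112, 0.592], [0.583, -0.105, -0.806]] tilt deg 36.3
grasp at [ 0.6597 -0.0025  0.1982] units [-0.01 -0.74 -0.84]
```

Call:
{"method": "play_rows", "body": {"motion": "-1 0 -0.07 0.08 0;-1 0 -0.07 0.08 0;-1 0 0 0 0;-1 0 0 0 0"}}

```text
time_s: 19.13
tool_pos: [0.6721, -0.0047, 0.1833]
tcp_rot: [0.244, 0.719, 0.62, 0.198]
ft_force: [-4.6, 2.6, 22.7]
width: 0.0152
```

Call:
{"method": "play_rows", "body": {"motion": "-1 0 0.38 -0.38 0;-1 0 0.38 -0.38 0;-1 0 0 0 0;-1 0 -0.15 -0.1 0;-1 0 -0.15 -0.1 0;-1 0 0 0 0"}}

```text
time_s: 19.63
tool_pos: [0.6578, -0.0031, 0.1835]
tcp_rot: [0.233, 0.722, 0.624, 0.187]
ft_force: [0.6, -0.2, -2.3]
width: 0.015
```

```bash
python3 -c "
from h import *
go((.647,-.0005,.203))"
```

```text
t 19.6333 q [-0.073 -0.294 -0.395  0.866 -0.063  0.054] p [ 0.6578 -0.0031  0.1835] ft [ 0.6 -0.2 -2.3] w 0.015
tool axes x,y,z: [[0.152, 0.988, -0.021], [0.814, -0.113, 0.57], [0.56, -0.104, -0.822]] tilt deg 34.7
grasp at [ 0.6473 -0.0012  0.1989] units [ 0.03  0.1  -0.18]
```

Call:
{"method": "play_rows", "body": {"motion": "-1 0 -0.07 0.08 0;-1 0 -0.07 0.08 0;-1 0 -0.07 0.08 0;-1 0 -0.07 0.08 0;-1 0 -0.07 0.08 0;-1 0 0 0 0"}}

```text
time_s: 20.13
tool_pos: [0.6625, -0.0036, 0.1831]
tcp_rot: [0.239, 0.721, 0.622, 0.192]
ft_force: [-0.2, -0.0, 6.2]
width: 0.0147
```

Call:
{"method": "play_rows", "body": {"motion": "-1 0 -0.07 0.08 0;-1 0 -0.07 0.08 0;-1 0 -0.07 0.08 0;-1 0 0 0 0;-1 0 0 0 0"}}

```text
time_s: 20.55
tool_pos: [0.6653, -0.0037, 0.1832]
tcp_rot: [0.242, 0.719, 0.621, 0.196]
ft_force: [-0.1, -0.3, 13.0]
width: 0.0149
```

```bash
python3 -c "
from h import *
go((.647,-.0005,.203))"
```

```text
t 20.55 q [-0.073 -0.301 -0.415  0.825 -0.062  0.053] p [ 0.6653 -0.0037  0.1832] ft [-0.1 -0.3 13. ] w 0.0149
tool axes x,y,z: [[0.152, 0.988, -0.019], [0.798, -0.112, 0.592], [0.583, -0.105, -0.806]] tilt deg 36.3
grasp at [ 0.6544 -0.0018  0.1983] units [ 0.   -0.16 -0.41]
```

Call:
{"method": "play_rows", "body": {"motion": "-1 0 -0.1 0.06 0;-1 0 -0.1 0.06 0;-1 0 -0.1 0.06 0;-1 0 -0.1 0.06 0;-1 0 0 0 0;-1 0 0 0 0"}}

```text
time_s: 21.05
tool_pos: [0.6663, -0.0035, 0.1833]
tcp_rot: [0.247, 0.718, 0.619, 0.201]
ft_force: [0.0, 1.4, 23.0]
width: 0.015
```

Call:
{"method": "play_rows", "body": {"motion": "-1 0 0.3 -0.4 0;-1 0 0.4 -0.5 0;-1 0 0.1 -0.1 0;-1 0 0 0 0"}}

```text
time_s: 21.38
tool_pos: [0.6565, -0.0028, 0.1883]
tcp_rot: [0.235, 0.722, 0.623, 0.189]
ft_force: [-0.1, 0.5, -2.0]
width: 0.0148
```

```bash
python3 -c "
from h import *
go((.547,.010,.225))"
```

```text
t 21.3833 q [-0.072 -0.305 -0.398  0.868 -0.063  0.054] p [ 0.6565 -0.0028  0.1883] ft [-0.1  0.5 -2. ] w 0.0148
tool axes x,y,z: [[0.152, 0.988, -0.02], [0.81, -0.113, 0.575], [0.566, -0.104, -0.818]] tilt deg 35.1
grasp at [ 0.6459 -0.0008  0.2036] units [-0.24 -3.45 -3.73]
```

Call:
{"method": "play_rows", "body": {"motion": "-1 0 -0.4 -0.75 0;-1 0 -0.6 -0.6 0;-1 0 -0.6 -0.6 0;-1 0 -0.6 -0.6 0;-1 0 -0.6 -0.6 0;-1 0 -0.6 -0.6 0;-1 0 0 0 0"}}

```text
time_s: 21.97
tool_pos: [0.5558, 0.0133, 0.2074]
tcp_rot: [0.234, 0.722, 0.624, 0.187]
ft_force: [1.1, -1.0, -2.5]
width: 0.0148
```

```bash
cat > v.py <<'E'
from h import *
go((.470,-.350,.130))
for n in('side','top'): cv2.imwrite(f'pics/{n}6.png',optics.capture(n))
a=crop('pics/side6.png',265,175,100,75,5)
b=crop('pics/side0.png',265,175,100,75,3)
c=crop('pics/side6.png',215,145,70,75,4)
im=np.zeros((600,800,3),np.uint8); im[:375,:500]=a; im[:225,500:800]=b; im[300:600,510:790]=c; im[375:600,:300]=crop('pics/top6.png',190,160,100,75,3)
cv2.imwrite('pics/c7.png',im)
E
python3 v.py
```

```text
t 21.9667 q [-0.048 -0.581 -0.542  1.006 -0.076  0.074] p [0.5558 0.0133 0.2074] ft [ 1.1 -1.  -2.5] w 0.0148
tool axes x,y,z: [[0.152, 0.988, -0.021], [0.813, -0.113, 0.571], [0.562, -0.103, -0.821]] tilt deg 34.8
grasp at [0.5453 0.0152 0.2228] units [-18.52  -3.65   3.58]
```

View pics/c7.png

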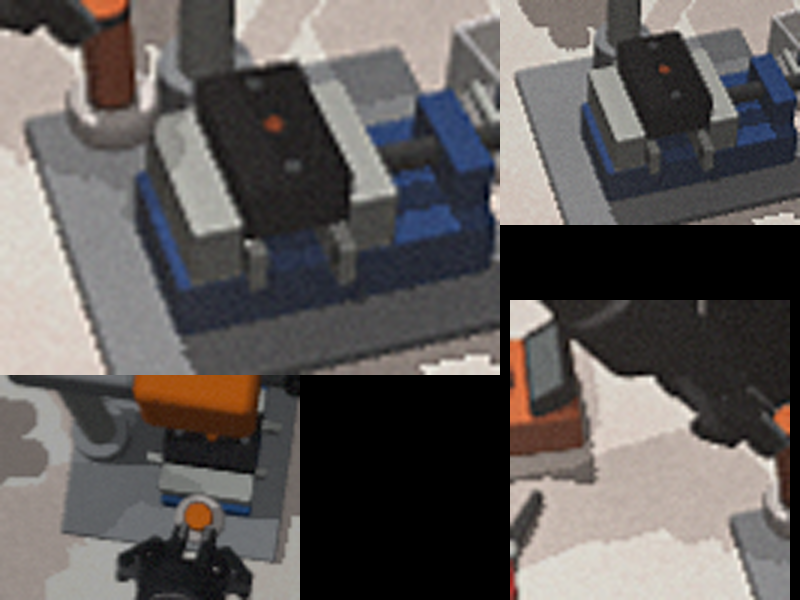

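```bash
python3 -c "
from h import *
for z in(.128,.130,.134,.138): print(z,proj('side',(.646,-.0005,z))[0].round(2))
def dot(n):
    I=cv2.imread(f'pics/side{n}.png').astype(float)[190:210,308:332]; m=np.clip(I[...,2]-I[...,0]-25,0,None)
    y,x=np.mgrid[190:210,308:332]; return (m*x).sum()/m.sum(),(m*y).sum()/m.sum()
print(dot(0),dot(6))
f=lambda u,v,x,y,s:((u+.5)/s-.5+x,(v+.5)/s-.5+y)
X,e=tri(f(108,8,265,175,5),f(198,516-375,190,160,3)); print(X,e)"
```

```text
0.128 [319.26 200.87]
0.13 [319.29 200.38]
0.134 [319.36 199.4 ]
0.138 [319.43 198.41]
(np.float64(319.271186440678), np.float64(197.62429378531073)) (np.float64(319.3073593073593), np.float64(199.27056277056278))
[0.54853709 0.01406792 0.24592183] 0.0014437799903953374
```

The block's dot dropped by 6.7 mm and the push height was the same (0.1831) under 20–25 N at the near, far and middle positions, so the block is seated. The parallels look unmoved. Drift back to the mat.

Call:
{"method": "play_rows", "body": {"motion": "-1 -0.5 -0.3 0 0;-1 -0.9 -0.3 0 0;-1 -0.95 -0.3 0 0;-1 -0.95 -0.3 0 0;-1 -0.95 -0.2 0 0;-1 -0.95 -0.2 0.1 0;-1 -0.95 -0.2 0.2 0;-1 -0.95 -0.2 0.2 0;-1 -0.95 -0.2 0.2 0;-1 -0.95 -0.2 0.2 0;-1 -0.95 -0.2 0.2 0;-1 -0.95 -0.2 0.2 0"}}

```text
time_s: 23.07
tool_pos: [0.4941, -0.2005, 0.159]
tcp_rot: [0.234, 0.722, 0.623, 0.188]
ft_force: [0.3, -0.3, -1.3]
width: 0.0151
```

Call:
{"method": "play_rows", "body": {"motion": "-1 -0.95 -0.2 0.3 0;-1 -0.95 -0.2 0.3 0;-1 -0.95 -0.2 0.3 0;-1 -0.95 -0.2 0.3 0;-1 -0.95 -0.1 0.3 0;-1 -0.95 -0.1 0.3 0;-1 -0.95 -0.1 0.3 0;-1 -0.6 0 0.2 0;-1 -0.4 0 0.2 0;-1 0 0 0 0"}}

```text
time_s: 23.9
tool_pos: [0.481, -0.3543, 0.108]
tcp_rot: [0.234, 0.723, 0.622, 0.188]
ft_force: [-0.7, 0.5, -2.2]
width: 0.0149
```

```bash
python3 -c "
from h import *
go((.465,-.350,.080))"
```

```text
t 23.9 q [-1.003 -0.33  -0.556  0.9    0.432 -0.755] p [ 0.481  -0.3543  0.108 ] ft [-0.7  0.5 -2.2] w 0.0149
tool axes x,y,z: [[0.154, 0.988, -0.019], [0.812, -0.116, 0.572], [0.563, -0.104, -0.82]] tilt deg 34.9
grasp at [ 0.4705 -0.3524  0.1233] units [ 0.12 -1.48  1.61]
```

Call:
{"method": "play_rows", "body": {"motion": "-1 0.02 -0.25 0.27 0;-1 0.02 -0.25 0.27 0;-1 0.02 -0.25 0.27 0;-1 0.02 -0.25 0.27 0;-1 0.02 -0.25 0.27 0;-1 0.02 -0.2 0.24 0;-1 0 0 0 0"}}

```text
time_s: 24.48
tool_pos: [0.4755, -0.3489, 0.0649]
tcp_rot: [0.233, 0.722, 0.623, 0.189]
ft_force: [-0.6, 0.1, -1.8]
width: 0.0151
```

Call:
{"method": "play_rows", "body": {"motion": "-1 0 -0.057 0.082 0;-1 0 -0.057 0.082 0;-1 0 -0.057 0.082 0;-1 0 0 0 0"}}

```text
time_s: 24.82
tool_pos: [0.4765, -0.3508, 0.0616]
tcp_rot: [0.235, 0.722, 0.623, 0.189]
ft_force: [-0.9, 0.5, -2.5]
width: 0.0149
```

```bash
python3 -c "
from h import *
go((.465,-.350,.070))"
```

```text
t 24.8167 q [-1.009 -0.316 -0.641  0.802  0.436 -0.762] p [ 0.4765 -0.3508  0.0616] ft [-0.9  0.5 -2.5] w 0.0149
tool axes x,y,z: [[0.152, 0.988, -0.02], [0.811, -0.113, 0.574], [0.565, -0.104, -0.818]] tilt deg 35.1
grasp at [ 0.466  -0.3488  0.0769] units [-0.06 -0.23  0.26]
```

Call:
{"method": "play_rows", "body": {"motion": "-1 0 -0.04 0.06 0;-1 0 -0.04 0.06 0;-1 0 -0.04 0.06 0;-1 0 0 0 0"}}

```text
time_s: 25.15
tool_pos: [0.4767, -0.3509, 0.0573]
tcp_rot: [0.235, 0.722, 0.623, 0.189]
ft_force: [-1.0, -0.4, -1.7]
width: 0.0147
```

Call:
{"method": "play_rows", "body": {"motion": "-1 0 -0.03 0.04 0;-1 0 -0.03 0.04 0;-1 0 0 0 0"}}

```text
time_s: 25.4
tool_pos: [0.4776, -0.3516, 0.0571]
tcp_rot: [0.236, 0.721, 0.623, 0.189]
ft_force: [0.0, 0.7, 2.3]
width: 0.0149
```

Foot is in contact with the mat. Releasing.

Call:
{"method": "play_rows", "body": {"motion": "-0.3 0 0 0 0;-0.2 0 0 0 0;-0.1 0 0 0 0;0.2 0 0 0 0;0.6 0 0 0 0;1 0 0 0 0;1 0 0 0 0;1 0 0 0 0;1 0 0 0 0;1 0 0 0 0"}}

```text
time_s: 26.23
tool_pos: [0.4766, -0.3509, 0.0554]
tcp_rot: [0.235, 0.722, 0.623, 0.189]
ft_force: [0.0, -0.3, -0.2]
width: 0.0853
```

Call:
{"method": "play_rows", "body": {"motion": "1 0 0 -0.3 0;1 0 0 -0.6 0;1 0 0 -0.9 0;1 0 0 -1 0;1 0 0 -1 0;1 0 0 -1 0;1 0 0 -1 0;1 0 0 0 0"}}

```text
time_s: 26.9
tool_pos: [0.411, -0.3411, 0.1556]
tcp_rot: [0.239, 0.721, 0.623, 0.188]
ft_force: [0.8, -0.8, 2.2]
width: 0.0852
```

```bash
python3 -c "
from h import *
go((.3,.2,.3))
for n in('side','top'): cv2.imwrite(f'pics/{n}7.png',optics.capture(n))
a=crop('pics/side7.png',255,290,100,100,4)
b=crop('pics/top7.png',330,190,100,100,4)
cv2.imwrite('pics/c8.png',np.hstack([a,b]))"
```

```text
t 26.9 q [-1.145 -0.499 -0.575  1.104  0.491 -0.9  ] p [ 0.411  -0.3411  0.1556] ft [ 0.8 -0.8  2.2] w 0.0852
tool axes x,y,z: [[0.154, 0.988, -0.027], [0.809, -0.11, 0.578], [0.568, -0.111, -0.816]] tilt deg 35.3
grasp at [ 0.4004 -0.339   0.1709] units [ 25.67  -3.3  -11.1 ]
```

View pics/c8.png

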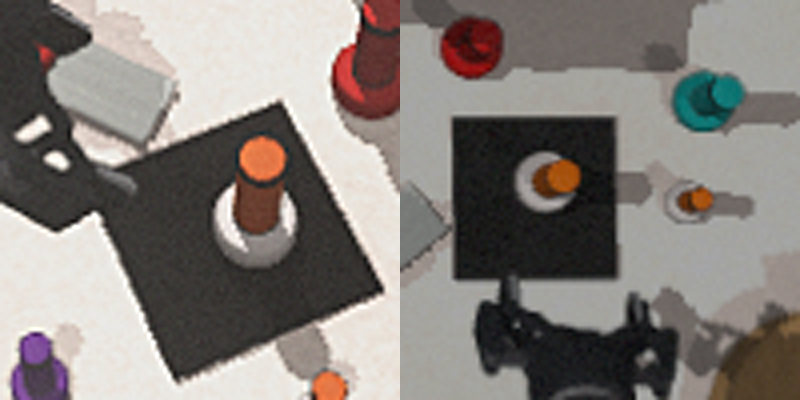

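The drift stands upright on the mat (crop 545,182; mat centre 534,198). Now the button, with the fingers shut.

Call:
{"method": "play_rows", "body": {"motion": "1 0.5 0 -0.9 0;1 0.9 0 -0.7 0;-1 1 0.1 0 0;-1 1 0.2 0 0;-1 1 0.2 0 0;-1 1 0.2 0 0;-1 1 0.2 0 0;-1 1 0.2 0 0;-1 1 0.2 0 0;-1 1 0.2 0 0;-1 1 0.2 0 0;-1 1 0.2 0 0"}}

```text
time_s: 28.0
tool_pos: [0.4585, -0.1129, 0.1917]
tcp_rot: [0.234, 0.722, 0.623, 0.189]
ft_force: [1.0, 0.0, -0.2]
width: 0.0002
```

Call:
{"method": "play_rows", "body": {"motion": "-1 1 0.2 0 0;-1 1 0.2 0 0;-1 1 0.2 0 0;-1 1 0.2 0 0;-1 1 0.2 0 0;-1 1 0.2 0 0;-1 1 0.1 0 0;-1 1 0 0 0;-1 1 -0.2 0 0;-1 1 -0.3 0 0;-1 1 -0.4 0 0;-1 1 -0.4 0 0"}}

```text
time_s: 29.0
tool_pos: [0.4942, 0.1243, 0.1863]
tcp_rot: [0.234, 0.722, 0.624, 0.188]
ft_force: [0.7, 0.1, -0.4]
width: -0.0
```

Call:
{"method": "play_rows", "body": {"motion": "-1 1 -0.5 0 0;-1 1 -0.5 0 0;-1 1 -0.5 0 0;-1 1 -0.5 0 0;-1 1 -0.5 0 0;-1 1 -0.5 0 0;-1 1 -0.5 0 0;-1 1 -0.5 0 0;-1 0 0 0 0"}}

```text
time_s: 29.75
tool_pos: [0.4521, 0.2926, 0.135]
tcp_rot: [0.234, 0.72, 0.626, 0.187]
ft_force: [-0.4, -0.4, -0.2]
width: 0.0002
```

```bash
python3 -c "
from h import *
go((.412,.39,.085),False)"
```

```text
t 29.75 q [ 0.752 -0.354 -0.514  1.019 -0.476  0.796] p [0.4521 0.2926 0.135 ] ft [-0.4 -0.4 -0.2] w 0.0002
tool axes x,y,z: [[0.147, 0.989, -0.024], [0.814, -0.108, 0.57], [0.561, -0.103, -0.821]] tilt deg 34.8
grasp at [0.4521 0.2926 0.135 ] units [ 4.58 -3.58  0.43]
```

Call:
{"method": "play_rows", "body": {"motion": "-1 0.92 -0.72 0.08 0;-1 0.92 -0.72 0.08 0;-1 0.92 -0.72 0.08 0;-1 0.92 -0.72 0.08 0;-1 0.9 -0.7 0.08 0;-1 0 0 0 0"}}

```text
time_s: 30.25
tool_pos: [0.4123, 0.3887, 0.0854]
tcp_rot: [0.234, 0.721, 0.625, 0.186]
ft_force: [-0.6, -1.0, -0.9]
width: -0.0001
```

```bash
python3 -c "
from h import *
go((.412,.39,.065),False)
for n in('side','top'): cv2.imwrite(f'pics/{n}8.png',optics.capture(n))
a=crop('pics/side8.png',170,120,100,100,4)
b=crop('pics/top8.png',100,200,100,100,4)
cv2.imwrite('pics/c9.png',np.hstack([a,b]))"
```

```text
t 30.25 q [ 0.965 -0.125 -0.419  0.999 -0.548  1.027] p [0.4123 0.3887 0.0854] ft [-0.6 -1.  -0.9] w -0.0001
tool axes x,y,z: [[0.148, 0.989, -0.025], [0.814, -0.108, 0.571], [0.561, -0.105, -0.821]] tilt deg 34.8
grasp at [0.4123 0.3887 0.0854] units [ 0.09 -0.6   0.82]
```

View pics/c9.png

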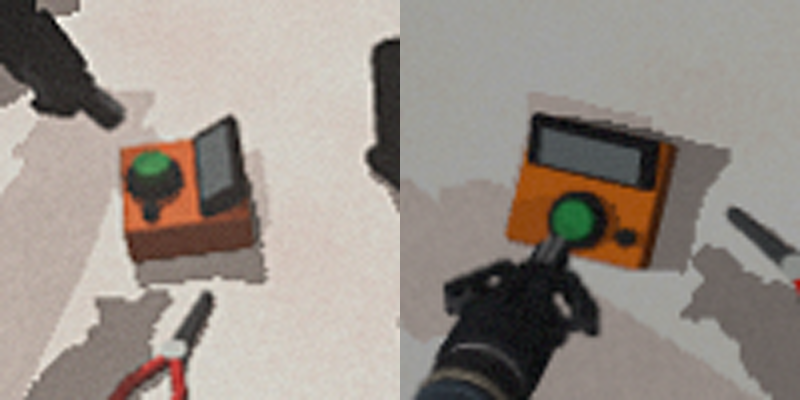

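```bash
python3 -c "
from h import *
for P in ((.4123,.3887,.0854),(.412,.390,.06)):
  print(P,(proj('side',P)[0]-[170,120])*4,(proj('top',P)[0]-[100,200])*4)
f=lambda u,v,x,y,s:((u+.5)/s-.5+x,(v+.5)/s-.5+y)
print(tri(f(113,113,170,120,4),f(158,243,100,200,4)),'tip seen')
print(tri(f(152,160,170,120,4),f(175,219,100,200,4)),'button')"
```

```text
(0.4123, 0.3887, 0.0854) [146.48788245 143.77602691] [168.7231922  217.68602777]
(0.412, 0.39, 0.06) [150.01000892 165.90036943] [174.75028086 218.69319458]
(array([0.39043647, 0.3880227 , 0.12799181]), np.float64(0.004400294210580107)) tip seen
(array([0.41310244, 0.38884145, 0.06871329]), np.float64(0.0006174525104649904)) button
```

```bash
python3 -c "
from h import *
f=lambda u,v,x,y,s:((u+.5)/s-.5+x,(v+.5)/s-.5+y)
z=np.array([.565,-.104,-.819]);T=np.array([.4246,-.3583,.1363]);xa=np.array([.153,.988,-.02])
for nm,a,b in(('L?',(174,262),(161,228)),('R?',(140,145),(161,228)),('R2',(174,262),(265,255))):
  X,e=tri(f(*a,240,260,3),f(*b,310,180,3)); print(nm,X,e,'along z from TCP',(X-T)@z,'along x',(X-T)@xa)
# tip extent by differencing at the button pose
for n,(x0,y0) in(('side',(170,120)),('top',(100,200))):
  d=cv2.absdiff(cv2.imread(f'pics/{n}8.png'),cv2.imread(f'pics/{n}0.png')).max(2)
  P=[proj(n,np.array([.4123,.3887,.0854])-k*np.array([.561,-.105,-.821]))[0] for k in np.arange(0,.08,.01)]
  print(n,[(np.round(p-[x0,y0],1).tolist(),int(cv2.getRectSubPix(d,(1,1),tuple(map(float,p)))[0,0])) for p in P])
"
```

```text
L? [ 0.41437311 -0.33850602  0.03731448] 0.01876944232824784 along z from TCP 0.07323237169858132 along x 0.019971449085789537
R? [ 0.40541703 -0.31114338  0.18396075] 0.004957989848025342 along z from TCP -0.0547768197062762 along x 0.042702531300311326
R2 [ 0.38100072 -0.41214392  0.2122721 ] 0.01356070719563343 along z from TCP -0.08125497415548937 along x -0.061387928018428274
side [([36.6, 35.9], 17), ([34.6, 34.3], 25), ([32.6, 32.7], 24), ([30.5, 31.0], 25), ([28.5, 29.3], 160), ([26.4, 27.6], 155), ([24.3, 25.9], 162), ([22.1, 24.2], 147)]
top [([42.2, 54.4], 6), ([41.2, 56.1], 10), ([40.2, 57.8], 9), ([39.3, 59.5], 42), ([38.3, 61.3], 74), ([37.3, 63.0], 71), ([36.3, 64.8], 100), ([35.2, 66.6], 136)]
```

Image differencing shows the real fingertips end about 33 mm behind the reported TCP. I descend in small force-checked steps that suit either case.

Call:
{"method": "play_rows", "body": {"motion": "-1 0.02 -0.16 0.5 0;-1 0.02 -0.16 0.5 0;-1 0 0 0 0"}}

```text
time_s: 30.6
tool_pos: [0.4209, 0.3847, 0.0678]
tcp_rot: [0.236, 0.722, 0.623, 0.187]
ft_force: [-0.3, -0.1, -1.3]
width: 0.0
```

Call:
{"method": "play_rows", "body": {"motion": "-1 0.02 -0.16 0.5 0;-1 0 0 0 0"}}

```text
time_s: 30.77
tool_pos: [0.4242, 0.385, 0.0587]
tcp_rot: [0.235, 0.722, 0.623, 0.187]
ft_force: [-0.3, -1.4, -0.6]
width: -0.0001
```

Call:
{"method": "play_rows", "body": {"motion": "-1 0 -0.1 0.15 0;-1 0 0 0 0"}}

```text
time_s: 30.93
tool_pos: [0.4244, 0.3861, 0.0563]
tcp_rot: [0.235, 0.722, 0.623, 0.188]
ft_force: [-0.1, -0.5, 0.6]
width: -0.0003
```

Call:
{"method": "play_rows", "body": {"motion": "-1 0 -0.1 0.15 0;-1 0 0 0 0"}}

```text
time_s: 31.1
tool_pos: [0.4243, 0.3865, 0.0526]
tcp_rot: [0.235, 0.722, 0.623, 0.189]
ft_force: [0.4, 0.2, -0.4]
width: -0.0001
```

Call:
{"method": "play_rows", "body": {"motion": "-1 0 -0.1 0.15 0;-1 0 0 0 0"}}

```text
time_s: 31.27
tool_pos: [0.4242, 0.3863, 0.0485]
tcp_rot: [0.235, 0.722, 0.623, 0.188]
ft_force: [-0.4, -1.0, 0.4]
width: -0.0
```

```bash
python3 -c "
from h import *
s,M=st(); T=s['tool_pos']; z=M[:,2]
for n,(x0,y0) in(('side',(170,120)),('top',(100,200))):
  I=optics.capture(n); cv2.imwrite(f'pics/{n}9.png',I); d=cv2.absdiff(I,cv2.imread(f'pics/{n}0.png')).max(2)
  print(n,[int(cv2.getRectSubPix(d,(1,1),tuple(map(float,proj(n,T-k*z)[0])))[0,0]) for k in np.arange(0,.07,.005)])
print('tip@33',T-.033*z)
a=crop('pics/side9.png',180,130,80,80,5);b=crop('pics/top9.png',105,210,80,80,5)
cv2.imwrite('pics/c10.png',np.hstack([a,b]))"
```

```text
t 31.2667 q [ 0.943 -0.092 -0.468  0.901 -0.545  1.006] p [0.4242 0.3863 0.0485] ft [-0.4 -1.   0.4] w -0.0
tool axes x,y,z: [[0.152, 0.988, -0.021], [0.811, -0.113, 0.574], [0.565, -0.104, -0.819]] tilt deg 35.0
side [5, 6, 4, 6, 12, 15, 17, 67, 143, 154, 155, 167, 162, 158, 158]
top [6, 5, 4, 4, 7, 20, 48, 41, 37, 40, 46, 46, 53, 94, 98]
tip@33 [0.40558022 0.38974041 0.07547879]
```

Call:
{"method": "play_rows", "body": {"motion": "-1 0.05 0.08 0.35 0;-1 0 -0.1 0.14 0;-1 0 0 0 0"}}

```text
time_s: 31.62
tool_pos: [0.4296, 0.3858, 0.0395]
tcp_rot: [0.235, 0.722, 0.623, 0.188]
ft_force: [-0.6, -0.1, -1.8]
width: 0.0003
```

Call:
{"method": "play_rows", "body": {"motion": "-1 0 -0.06 0.08 0;-1 0 -0.06 0.08 0;-1 0 0 0 0"}}

```text
time_s: 31.87
tool_pos: [0.43, 0.3865, 0.0368]
tcp_rot: [0.235, 0.722, 0.623, 0.189]
ft_force: [-0.6, -0.8, 1.7]
width: 0.0
```

Call:
{"method": "play_rows", "body": {"motion": "-1 0 -0.06 0.08 0;-1 0 -0.06 0.08 0;-1 0 0 0 0"}}

```text
time_s: 32.12
tool_pos: [0.4301, 0.3867, 0.0334]
tcp_rot: [0.235, 0.722, 0.623, 0.189]
ft_force: [-1.6, -0.7, 4.0]
width: -0.0002
```

Call:
{"method": "play_rows", "body": {"motion": "-1 0 -0.06 0.08 0;-1 0 -0.06 0.08 0;-1 0 0 0 0"}}

```text
time_s: 32.37
tool_pos: [0.4301, 0.3867, 0.0295]
tcp_rot: [0.235, 0.722, 0.623, 0.189]
ft_force: [-0.9, -1.3, 5.7]
width: -0.0001
```

Call:
{"method": "play_rows", "body": {"motion": "-1 0 -0.06 0.08 0;-1 0 -0.06 0.08 0;-1 0 0 0 0"}}

```text
time_s: 32.62
tool_pos: [0.4305, 0.3868, 0.0289]
tcp_rot: [0.236, 0.721, 0.623, 0.19]
ft_force: [-9.4, -4.5, 17.3]
width: -0.0
```

Call:
{"method": "play_rows", "body": {"motion": "-1 0 -0.06 0.08 0;-1 0 -0.06 0.08 0;-1 0 0 0 0;-1 0 0 0 0"}}

```text
time_s: 32.95
tool_pos: [0.4321, 0.3877, 0.0288]
tcp_rot: [0.238, 0.721, 0.622, 0.193]
ft_force: [-15.4, -7.6, 27.9]
width: 0.0
```

The response was a spring rise to about 6 N over roughly 8 mm, then a hard stop: the button is fully down. Now I release and withdraw.

Call:
{"method": "play_rows", "body": {"motion": "-1 0 0.3 -0.4 0;-1 0 0.3 -0.4 0;-1 0 0.3 -0.5 0;-1 0 0.2 -0.8 0;-1 0 0 -1 0;-1 0 0 -1 0;-1 0 0 -1 0;-1 0 0 -1 0;-1 0 0 0 0"}}

```text
time_s: 33.7
tool_pos: [0.3775, 0.3987, 0.136]
tcp_rot: [0.233, 0.721, 0.623, 0.191]
ft_force: [1.5, 1.6, 0.9]
width: 0.0
```

```bash
python3 -c "
from h import *
st()
for n in('side','top'): cv2.imwrite(f'pics/{n}10.png',optics.capture(n))
im=np.zeros((600,800,3),np.uint8)
im[:300,:400]=crop('pics/side10.png',265,175,100,75,4)
im[:300,400:]=crop('pics/side10.png',255,295,100,75,4)
im[300:,:400]=crop('pics/side10.png',165,125,100,75,4)
im[300:,400:]=crop('pics/top10.png',100,150,200,150,2)
cv2.imwrite('pics/c11.png',im)"
```

```text
t 33.7 q [ 1.039 -0.162 -0.35   1.142 -0.568  1.114] p [0.3775 0.3987 0.136 ] ft [1.5 1.6 0.9] w 0.0
tool axes x,y,z: [[0.15, 0.989, -0.016], [0.811, -0.114, 0.574], [0.566, -0.099, -0.818]] tilt deg 35.1
```

View pics/c11.png

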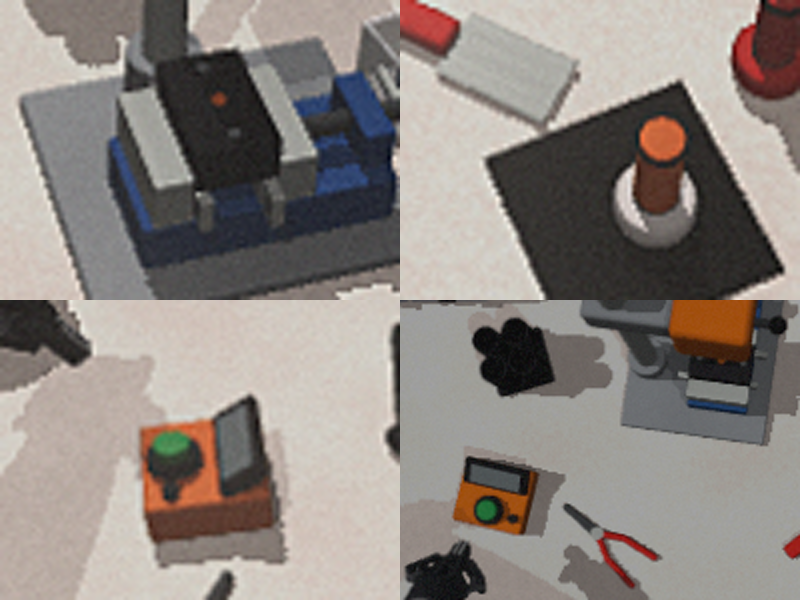

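```bash
python3 -c "
from rig import r
print(r.job_done())"
```

```text
the job is handed in; nothing more can be done
None
```

The job is done and handed in at about 34 s of robot time. The hand-in gives no verdict, so the points below are my own checks.

- **Tilt:** The move rows cannot tilt the tool. I drove the arm against its reach limit, high up in free space, until the tool leaned 35–37° towards the vise. I then gripped the drift nearly upright across the jaws.
- **Block:** I pushed over the near half, the far half and the middle to about 21–25 N each, net of the drift's weight. The push height stopped at the same value (0.1831–0.1833 m) in all three places. The camera shows the top of the block 6.7 mm lower. I did not try to slide the parallels; they look unmoved in the pictures.
- **Drift:** It stands upright and let go on the mat, roughly 15 mm from the centre.
- **Button:** It gave a spring rise to about 6 N over roughly 8 mm, then a hard stop. It shows as back up in the last picture, with the gripper clear of everything.

Readings that disagreed:
- **Grip width:** It read 15–18 mm on the 28 mm handle.
- **Fingertips:** In the images they end about 33 mm short of the reported tool point. I pressed the button by force reading instead.
- **Block height:** The camera puts the seated top about 4 mm higher than the stated 130 mm. Before the push, the two fits also differed by about 3 mm, so I trusted the change rather than the absolute value.
- **Drift angle:** It leaned about 5° in the grip during the pushes, so the pressure points are known only to within several mm.

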